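# Tip the drained tube racks back onto their feet

### The job

The blue and the orange tube racks have drained standing on their sides; push each one over with the fingertips, on the spot, so that it comes down on its dark rubber feet with the openings facing up, ready for filling. Only push them: do not pick up, carry or shove away a rack, never let one go over the other way onto its openings, and leave everything else on the bench where it stands.

Things in the scene. Friction and masses are not known exactly. Their poses are not given: they have to be found in the camera images.
- rack_blue: Blue tube rack, rigid, 0.14-0.28 kg, in use 128 long, 104 wide, 56 mm high; grid of 17 mm openings on top, backed by a black rubber sheet no finger can enter, two dark rubber runners below. Starts on a long side: 104 tall, 56 thick, openings facing any way. Origin: centre of the side it stands on. Axes: x from runners (-28 mm) to openings (+28), to end straight up; y its length (+-64); z 0-104, up at the start.
- rack_blue_edge (a point): middle of the blue rack's lower long edge on the runner side (-28, 0, 0 mm in its frame), on the bench throughout. Pushed high on the openings face, the rack pivots here and falls onto its runners by itself once its upper edge has gone 45 mm (25 degrees); that edge rises to 118 mm midway. Pushed low it slides; a finger driven on low, past this edge, wedges it
- rack_blue_top (a point): centre of the blue rack's grid of openings (28, 0, 52 mm in its frame): 52 mm above the bench at the start, 56 mm when the rack is on its feet, 0 when upside down
- rack_orange: Orange tube rack, rigid, 0.14-0.28 kg, in use 128 long, 104 wide, 56 mm high; grid of 17 mm openings on top, backed by a black rubber sheet no finger can enter, two dark rubber runners below. Starts on a long side: 104 tall, 56 thick, openings facing any way. Origin: centre of the side it stands on. Axes: x from runners (-28 mm) to openings (+28), to end straight up; y its length (+-64); z 0-104, up at the start.
- rack_orange_edge (a point): middle of the orange rack's lower long edge on the runner side (-28, 0, 0 mm in its frame), on the bench throughout. Pushed high on the openings face, the rack pivots here and falls onto its runners by itself once its upper edge has gone 45 mm (25 degrees); that edge rises to 118 mm midway. Pushed low it slides; a finger driven on low, past this edge, wedges it
- rack_orange_top (a point): centre of the orange rack's grid of openings (28, 0, 52 mm in its frame): 52 mm above the bench at the start, 56 mm when the rack is on its feet, 0 when upside down
- rack_white: bystander: white tube rack of the same make, 104 x 128 mm, in use on its feet with red and green capped tubes (91 mm high in all), beyond the work; origin at the centre of its underside
- amber_jar: bystander: amber glass jar with black cap, 62 mm diameter, 95 mm high, near the middle line between the two racks; origin at the centre of its underside
- beaker: bystander: empty glass beaker, 68 mm diameter, 90 mm high, near the middle line between the two racks; origin at the centre of its underside
- media_bottle: bystander: glass bottle with blue cap, 70 mm diameter, 142 mm high, off to the right; origin at the centre of its underside
- flask: bystander: conical glass flask, 85 mm diameter at the foot, 134 mm high, beyond the work; origin at the centre of its underside
- tip_box: bystander: closed clear and blue pipette tip box, 122 x 86 mm, 79 mm high, off to the left; origin at the centre of its underside
- wash_bottle: bystander: white wash bottle with red cap and spout, 74 mm diameter, 183 mm high, off to the right; origin at the centre of its underside
Things that resemble listed ones, but are neither listed nor needed, are in the scene too. Leave any purple or yellow look-alike of the rack_orange alone.

How it is judged (in metres and radians):
At the end, for the whole second after the job is handed in: Both racks stand at rest on their runners with the openings up (tube axis within 0.08 rad, about 4.5 degrees, of vertical, the grid 50 to 62 mm above the bench), the foot edge of each within 80 mm of where it began and on the bench (under 8 mm) (angle between each of rack_blue, rack_orange's own x axis and vertical below 0.08 rad and height (world z) of rack_blue_top between 0.05 and 0.062 m and height (world z) of each of rack_blue_edge, rack_orange_edge below 0.008 m and distance of each of rack_blue_edge, rack_orange_edge from where it was at the start of the episode below 0.08 m and linear speed of each of rack_blue, rack_orange below 0.02 m/s and angular speed of each of rack_blue, rack_orange below 0.1 rad/s and height (world z) of rack_orange_top between 0.05 and 0.062 m); the robot touches nothing.
It fails at once if the blue rack's foot edge comes more than 20 mm off the bench: the rack is picked up, carried or tipped over the wrong way (height (world z) of rack_blue_edge above 0.02 m).
It fails at once if the blue rack's foot edge is shoved more than 80 mm from its place (distance of rack_blue_edge from where it was at the start of the episode above 0.08 m).
It fails at once if the orange rack's foot edge comes more than 20 mm off the bench: the rack is picked up, carried or tipped over the wrong way (height (world z) of rack_orange_edge above 0.02 m).
It fails at once if the orange rack's foot edge is shoved more than 80 mm from its place (distance of rack_orange_edge from where it was at the start of the episode above 0.08 m).
It fails at once if a bystander is shifted more than 20 mm or tipped (distance of any of rack_white, amber_jar, beaker, media_bottle, flask, tip_box, wash_bottle from where it was at the start of the episode above 0.02 m or angle between any of rack_white, amber_jar, beaker, media_bottle, flask, tip_box, wash_bottle's own z axis and vertical above 0.25 rad).
It also fails if it takes over 45 s, if anything falls off the work surface, if the arm or the gripper's body presses on something with over 40 N, if the wrist force passes 120 N, or if a joint passes its speed limit or range.

### The arm

A 7-joint arm with a two-finger parallel gripper is mounted at the origin on the work surface. World frame = base frame: x ahead of the robot, y to its left, z up, the work surface at z = 0. Lengths are in m, angles in degrees, forces in N, time in s.
With the tool pointing down it reaches from about 0.425 to 0.875 m from the base axis. Payload 4.7 kg.
Tool frame: the origin (TCP) lies at the very end of the fingers, on their centre line; the grasp point (between the pads) lies env.hold_point_z behind it (env.hold_point_z is the distance from the TCP to the grasp point, in m); z points along the fingers, y is the line along which they close (so a half turn about z gives the same grasp; the last joint's range is limited). The gripper opens to 87 mm and grips with 3 to 60 N. Pads are 19 mm wide; open, the fingers measure 117 mm over their backs; the gripper's body (75 mm by 190 mm) begins 51 mm behind the grasp point.
Start: joints at [-74.421, 18.392, -4.016, 83.108, 1.295, 78.541, -3.26], TCP at [0.166, 0.629, 0.223] pointing down, gripper open.
Joint ranges: [-163.93, 163.93], [-17.29, 119.83], [-79.2, 71.16], [3.27, 140.29], [-89.18, 269.18], [5.43, 117.66], [-154.24, 154.24]. Speed limits (degrees/s): [147.25, 147.25, 180, 180, 180, 180, 180].

### API

Orientations are given as [roll, pitch, yaw] about the fixed x, y, z axes, in that order (R = Rz(yaw) Ry(pitch) Rx(roll)).
In Python, from cell import env gives the robot as it stands.
- The arm moves only by the shell command python3 -m jog 'ROWS' [FORCE]. ROWS is JSON, a list of rows, each an object with "dp": the shift along the tool's x, y, z in cm, a list of three; "twist": the turn about the tool's z in degrees; "fingers": the opening, from 0 (shut) to 1 (fully open). A call has 1 to 8 rows; each row is the pose to reach, as a shift and turn from the pose commanded when the call began, along the tool's axes at that moment; what a row does not reach only later rows make up. A row lasts 1/8 s, in which the tool goes at most 62.5 mm and 10.7 degrees, less where a joint would pass 70% of its speed; a pose out of reach is approached as far as the arm can. A call with a gripper value outside its range is refused whole. The fingers move at their own pace and stop on an object; FORCE is the grip in N (left out, the last holds). Time passes only in rows, so rows that repeat a pose let the fingers close. It gives the time, the measured TCP pose, the force, the opening and the grip force at its end, in the units of the state.
- env.get_obs(): the state, without advancing time (a new reading comes with each control period).
- env.read_camera(name): name is "scene" or "top" or "wrist"; returns a dict with "pixels" (480x640x3 uint8, blue, green, red), "depth" (480x640 float32, m along the optical axis (not along the pixel's ray), 0 where there is no reading), "fx", "fy", "cx", "cy" (pixels), "rvec" (rotation vector, rad) and "tvec" (3), from world to camera coordinates, as OpenCV has them. Camera axes: x right, y down, z forward; pixel columns grow to the right and rows downward; lengths in m; the calibration is good to about 2 mm. A picture is of the moment at which its call begins.
- env.sign_off(): hands the job in; it is judged then, once.
The state is a dict: "time_s": time; "qpos": joint angles; "joint_velocities": joint speeds; "effort": joint torques, N m; "tool_pos": TCP position; "tool_rot": TCP orientation; "force": force on the tool from outside, world axes, zero at the start; "wrist_torque": the same for the moment, N m; "grip_width": finger opening in m; "grasp_force": force on a finger pad.
Only numpy, scipy, OpenCV 4.12 (cv2) and the standard library are available. Lean on these libraries where they do the work, as an engineer would, in place of code of your own. Each camera call takes 0.05 s, during which the arm holds its last target. There are 200 camera calls.

## Working session

There is one attempt and no reset: what is moved stays moved. The work goes in short steps, Python scripts to look and compute and a shell command to move; the robot and the scene stay as the last step left them, time stands still between calls to the robot, and variables do not carry over. Pictures are saved under pics/ and viewed, at most 10 in all, crops included, and the job is handed in when it is done.

```bash
mkdir -p pics
cat > h.py <<'E'
import numpy as np, cv2
from cell import env
def cam(n):
    c=env.read_camera(n); R=cv2.Rodrigues(np.array(c["rvec"],float))[0]; return c,R,np.array(c["tvec"],float).ravel()
def cloud(c,R,t):
    d=c["depth"]; v,u=np.mgrid[:480,:640]
    P=np.stack([(u-c["cx"])/c["fx"]*d,(v-c["cy"])/c["fy"]*d,d],-1)
    W=(P-t)@R; W[d==0]=np.nan; return W
E
python3 - <<'E'
from h import *
for n in("scene","top"):
    c,R,t=cam(n); cv2.imwrite(f"pics/{n}0.png",c["pixels"]); np.savez(f"{n}0.npz",W=cloud(c,R,t),px=c["pixels"]); print(n,-R.T@t,R[2])
o=env.get_obs(); print(o["tool_pos"],o["tool_rot"],o["time_s"],env.hold_point_z)
E
```

```text
scene [ 1.28463824 -0.73031596  0.99796892] [-0.51333252  0.54014789 -0.66688078]
top [0.30982148 0.02270264 1.33226778] [ 0.18926064 -0.00453992 -0.98191639]
[0.16564148 0.62802066 0.2215728 ] [-1.79900021e+02  7.03277008e-03  1.65234247e+02] 0.1 0.0187
```

View pics/scene0.png

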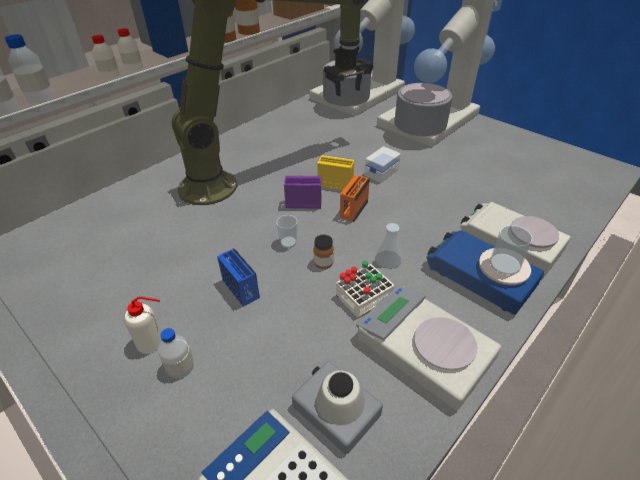

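View pics/top0.png

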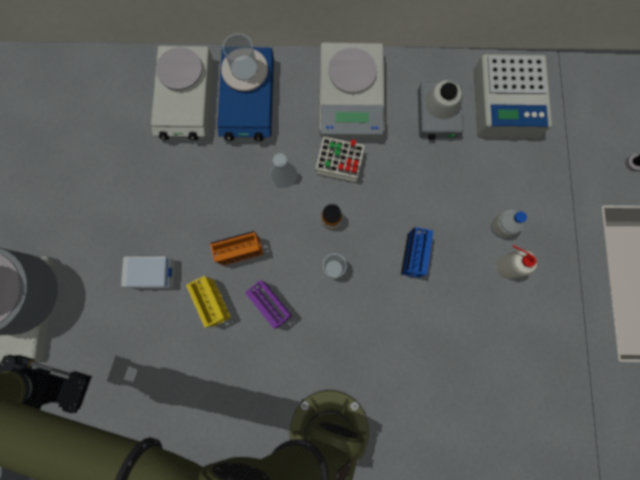

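The scene view shows blue at (238,277) and orange at (354,197). The look-alikes are purple (303,192) and yellow (336,172), and the blue scale at (485,268) also has to be ruled out. In the top view blue is at (418,252), orange at (236,247), purple at (270,304) and yellow at (208,302). I choose the blue and orange ones by colour, and one montage crop should confirm that and show which way the openings face.

Run:
```python
from h import *
S=np.load("scene0.npz");T=np.load("top0.npz")
def cr(a,u,v): return cv2.resize(a["px"][v-35:v+35,u-46:u+46],(398,298),interpolation=cv2.INTER_CUBIC)
cv2.imwrite("pics/m.png",np.vstack([np.hstack([cr(S,238,277),cr(S,354,197)]),np.hstack([cr(T,418,252),cr(T,236,247)])]))
for n,lo,hi,bx in(("blue",(105,130,40),(128,255,255),((200,240,270,310),(395,220,440,285))),("orange",(4,150,60),(14,255,255),((335,170,375,225),(205,225,270,270)))):
    for A,b,nm in((S,bx[0],"scene"),(T,bx[1],"top")):
        m=cv2.inRange(cv2.cvtColor(A["px"],cv2.COLOR_BGR2HSV),lo,hi)>0
        k=np.zeros_like(m);k[b[1]:b[3],b[0]:b[2]]=1
        W=A["W"][m&k];W=W[~np.isnan(W).any(1)]
        top=W[(W[:,2]>.095)&(W[:,2]<.115)]
        (cx,cy),(w,h),a=cv2.minAreaRect((top[:,:2]*1000).astype(np.float32))
        print(n,nm,len(W),len(top),"ztop",np.percentile(W[:,2],[5,90,98]).round(3),"rect",round(cx),round(cy),round(w),round(h),round(a,1),"low-pts mean",W[(W[:,2]<.085)&(W[:,2]>.015)].mean(0).round(3))
```

```text
blue scene 1105 458 ztop [0.013 0.107 0.109] rect 499 -250 54 132 79.6 low-pts mean [ 0.526 -0.255  0.052]
blue top 1102 559 ztop [0.005 0.106 0.108] rect 497 -248 57 129 79.6 low-pts mean [ 0.498 -0.245  0.044]
orange scene 729 243 ztop [0.011 0.108 0.11 ] rect 503 269 53 136 16.2 low-pts mean [0.518 0.257 0.05 ]
orange top 850 402 ztop [0.031 0.106 0.108] rect 502 270 54 127 16.1 low-pts mean [0.509 0.27  0.061]
```

View pics/m.png

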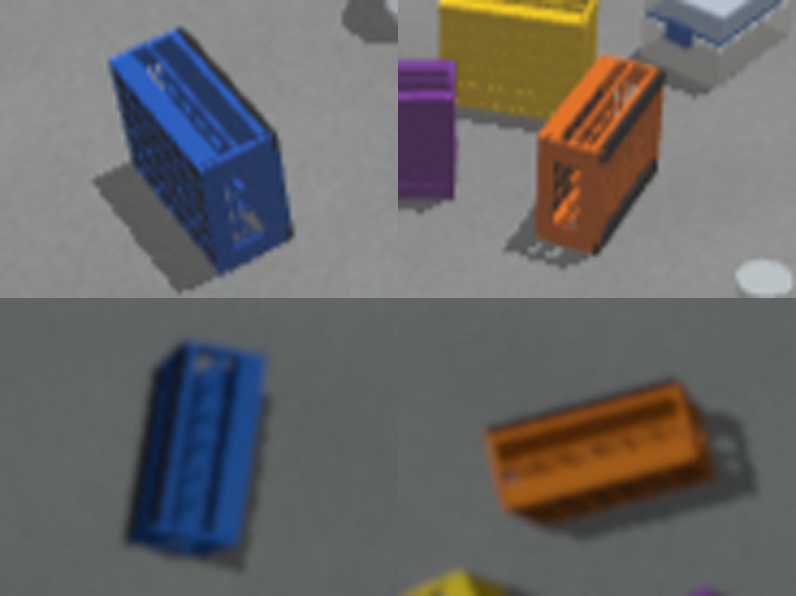

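The montage shows blue with its grid of openings on the -y side and runners on the +y side. Orange has its dark runners on the +x side and its openings on -x. So blue gets pushed along bearing 79.6° (+y) and orange along bearing 16° (+x). Next I check the clearances in each rack's own frame.

Run:
```python
from h import *
S=np.load("scene0.npz");T=np.load("top0.npz")
W=np.concatenate([S["W"].reshape(-1,3),T["W"].reshape(-1,3)]);W=W[~np.isnan(W).any(1)]
for n,c,a in(("orange",(.5025,.2695),16.2),("blue",(.498,-.249),79.6)):
    a=np.radians(a);d=W[:,:2]-c;p=d@[np.cos(a),np.sin(a)];l=d@[-np.sin(a),np.cos(a)]
    print(n,"rows: p(cm, along push) ; cols l -10..10 step2 ; max z cm")
    for pp in range(-20,19,2):
        print(f"{pp:4d}",*[f"{(100*W[k,2].max() if k.sum() else -1):5.0f}" for ll in range(-12,12,2) for k in [(p*100>=pp)&(p*100<pp+2)&(l*100>=ll)&(l*100<ll+2)]])
o=env.get_obs();R=cv2.Rodrigues(np.zeros(3))[0]
y=np.radians(o["tool_rot"][2])
a=np.radians(16.2);g=np.array([.5025,.2695])-.075*np.array([np.cos(a),np.sin(a)])
d=g-o["tool_pos"][:2];print("goal",g,"tool dp cm",100*d@[np.cos(y),np.sin(y)],100*d@[np.sin(y),-np.cos(y)])
```

```text
orange rows: p(cm, along push) ; cols l -10..10 step2 ; max z cm
 -20     1    11    11    11    11    11     1     1     1    11    11    11
 -18     1    11    11    11    11    11     1     0     1    11    11    11
 -16     1     1    11    11    11    11     1     1     1    11    11    11
 -14     1     1    11    11    11    11    11     1     1     8    11    11
 -12     1     1     1    11    11     1     1     1     1     1    11    11
 -10     1     1     1     1     1     1     1     1     1     1    11    11
  -8     1     1     1     1     1     1     1     1     0     0    11    11
  -6     1     1     1     1     1     1     1     1     1     1    11    11
  -4     1     1    11    11    11    11    11    11    11    11     1     0
  -2     1     1    11    11    11    11    11    11    11    11     1     1
   0     1     1    11    11    11    11    11    11    11    11     0     1
   2     1     1    11    11    11    11    11    11    11    11     1     1
   4     1     1     1     1     1     1     1     1     1     1     1     1
   6     1     1     1     1     1
[... 1486 characters left out ...]
    1
   4     1     1     1     1     1     1     1     1     1     0     1     1
   6     1     1     1     1     1     1     1     1     1     1     1     0
   8     1     1     1     1     1     1     1     1     1     1     1     1
  10     1     1     1     1     1     1     1     1     1     1     1     1
  12     1     1     1     1     1     1     1     1     1     1     1     1
  14     1     1     1     1     1     1     1     1     1     0     1     1
  16     1     1     1     1     1     1     1     1     1     1     1     1
  18     1     1     1     1     1     1     1     1     1    10    10     1
goal [0.43047797 0.24857567] tool dp cm -35.27988317442594 -29.941586404732988
```

```bash
python3 -m jog '[{"dp":[-5,-4,0],"twist":-4,"fingers":0},{"dp":[-10,-8,0],"twist":-8,"fingers":0},{"dp":[-15,-13,0],"twist":-12,"fingers":0},{"dp":[-20,-17,0],"twist":-17,"fingers":0},{"dp":[-25,-21,0],"twist":-22,"fingers":0},{"dp":[-30,-25.5,0],"twist":-27,"fingers":0},{"dp":[-35.3,-30,0],"twist":-31,"fingers":0},{"dp":[-35.3,-30,0],"twist":-31,"fingers":0}]'
```

```text
time_s: 1.1
tool_pos: [0.4326, 0.2442, 0.2225]
tool_rot: [-179.9, 0.0, -164.1]
force: [0.0, 0.2, 0.2]
grip_width: 0.015
grasp_force: 0.0
```

```bash
python3 -m jog '[{"dp":[0,0,4],"fingers":0},{"dp":[0,0,8],"fingers":0},{"dp":[0,-0.5,11],"fingers":0},{"dp":[0,-0.5,13],"fingers":0},{"dp":[0,-0.5,13],"fingers":0},{"dp":[-1,-0.5,13],"fingers":0},{"dp":[-2,-0.5,13],"fingers":0},{"dp":[-2,-0.5,13],"fingers":0}]'
```

```text
validation failed for argument at $[0]...
```

Run:
```python
from h import *
s=[cam("scene")[0]["pixels"][120:270,250:450],cam("top")[0]["pixels"][180:330,140:340]]
cv2.imwrite("pics/c1.png",np.hstack([cv2.resize(i,(400,300),interpolation=cv2.INTER_CUBIC) for i in s]))
```

```text
(no output)
```

View pics/c1.png

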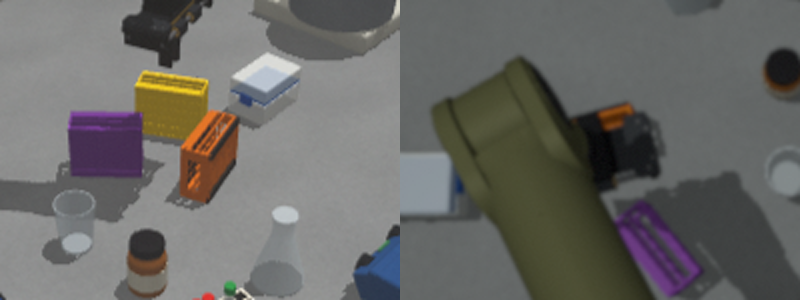

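The move was refused because it left out twist, so nothing moved. The picture shows the hand above the near side of the orange rack, still high; in the montage orange is at (210,155) on the left and (615,115) on the right. I'll descend with full rows.

```bash
python3 -m jog '[{"dp":[0,0,4],"twist":0,"fingers":0},{"dp":[0,-0.5,8],"twist":0,"fingers":0},{"dp":[0,-0.5,11],"twist":0,"fingers":0},{"dp":[0,-0.5,13],"twist":0,"fingers":0},{"dp":[0,-0.5,13],"twist":0,"fingers":0},{"dp":[-1,-0.5,13],"twist":0,"fingers":0},{"dp":[-2,-0.5,13],"twist":0,"fingers":0},{"dp":[-2,-0.5,13],"twist":0,"fingers":0}]'
```

```text
time_s: 2.2
tool_pos: [0.4527, 0.2498, 0.0934]
tool_rot: [180.0, 0.1, -163.8]
force: [-0.1, -0.0, 0.3]
grip_width: -0.0001
grasp_force: 0.0
```

```bash
python3 -m jog '[{"dp":[-0.6,-0.4,0],"twist":0,"fingers":0},{"dp":[-1.2,-0.4,0],"twist":0,"fingers":0},{"dp":[-1.8,-0.4,0],"twist":0,"fingers":0},{"dp":[-2.4,-0.4,0],"twist":0,"fingers":0},{"dp":[-3,-0.4,0],"twist":0,"fingers":0},{"dp":[-3.6,-0.4,0],"twist":0,"fingers":0},{"dp":[-4.2,-0.4,0],"twist":0,"fingers":0},{"dp":[-4.2,-0.4,0],"twist":0,"fingers":0}]'
python3 - <<'E'
from h import *
s=[cam("scene")[0]["pixels"][120:270,250:450],cam("top")[0]["pixels"][180:330,140:340]]
cv2.imwrite("pics/c2.png",np.hstack([cv2.resize(i,(400,300),interpolation=cv2.INTER_CUBIC) for i in s]))
E
```

```text
time_s: 3.2
tool_pos: [0.4932, 0.2572, 0.0926]
tool_rot: [-180.0, 0.0, -163.8]
force: [-0.2, 0.0, -0.2]
grip_width: 0.0002
grasp_force: 0.0
```

View pics/c2.png

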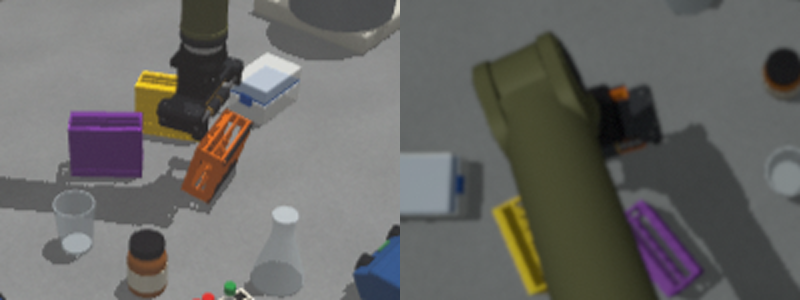

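The orange rack at (215,155) is tilting about its foot edge without sliding, so I keep pushing.

```bash
python3 -m jog '[{"dp":[-0.6,0,0],"twist":0,"fingers":0},{"dp":[-1.2,0,0],"twist":0,"fingers":0},{"dp":[-1.8,0,0],"twist":0,"fingers":0},{"dp":[-2.4,0,0],"twist":0,"fingers":0},{"dp":[-3,0,0],"twist":0,"fingers":0},{"dp":[-3,0,0],"twist":0,"fingers":0},{"dp":[-3,0,0],"twist":0,"fingers":0},{"dp":[-3,0,0],"twist":0,"fingers":0}]'
python3 - <<'E'
from h import *
c,R,t=cam("scene");W=cloud(c,R,t);i=c["pixels"]
m=cv2.inRange(cv2.cvtColor(i,cv2.COLOR_BGR2HSV),(4,150,60),(14,255,255))>0
k=np.zeros_like(m);k[150:240,320:400]=1;Q=W[m&k];Q=Q[~np.isnan(Q).any(1)];print(np.percentile(Q,[2,50,98],axis=0).round(3))
cv2.imwrite("pics/c3.png",cv2.resize(i[120:270,250:450],(400,300),interpolation=cv2.INTER_CUBIC))
E
```

```text
time_s: 4.3
tool_pos: [0.5213, 0.2655, 0.0926]
tool_rot: [180.0, -0.0, -163.8]
force: [-0.3, 0.4, -0.0]
grip_width: 0.0004
grasp_force: 0.0
[[0.534 0.22  0.008]
 [0.598 0.257 0.051]
 [0.646 0.357 0.062]]
```

View pics/c3.png

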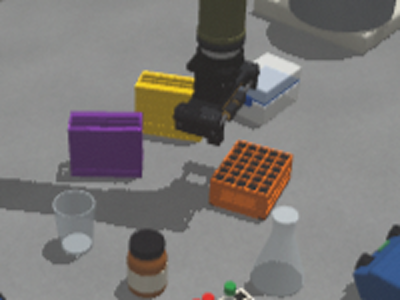

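Orange at (252,178) is flat with its grid up, and the grid measures about 0.056 m high. Next I raise the hand and cross to blue.

```bash
python3 -m jog '[{"dp":[0,0,-5],"twist":0,"fingers":0},{"dp":[0,0,-10],"twist":0,"fingers":0},{"dp":[0,0,-13],"twist":8,"fingers":0},{"dp":[2,-5.5,-13],"twist":18,"fingers":0},{"dp":[4,-11,-13],"twist":28,"fingers":0},{"dp":[6,-16.5,-13],"twist":38,"fingers":0},{"dp":[8,-22,-13],"twist":48,"fingers":0},{"dp":[10,-27.5,-13],"twist":58,"fingers":0}]'
python3 - <<'E'
from h import *
o=env.get_obs();y=np.radians(o["tool_rot"][2]);d=np.array([.4845,-.3228])-o["tool_pos"][:2]
print(100*d@[np.cos(y),np.sin(y)],100*d@[np.sin(y),-np.cos(y)],o["tool_rot"][2]-79.6,o["qpos"])
E
```

```text
time_s: 5.35
tool_pos: [0.5019, -0.0282, 0.2228]
tool_rot: [179.9, 0.0, 137.9]
force: [0.4, -1.0, 1.0]
grip_width: 0.0004
grasp_force: 0.0
-18.452308913823416 -23.026356316621342 58.315638721331794 [-30.67277851  -0.54807496  30.95906315 104.6494421    0.24714072
  75.76404198  48.14025704]
```

```bash
python3 -m jog '[{"dp":[-3,-3.8,0],"twist":10,"fingers":0},{"dp":[-6.5,-8,0],"twist":20,"fingers":0},{"dp":[-10,-12.5,0],"twist":30,"fingers":0},{"dp":[-13.5,-17,0],"twist":40,"fingers":0},{"dp":[-17,-21,0],"twist":50,"fingers":0},{"dp":[-18.5,-23,0],"twist":58.3,"fingers":0},{"dp":[-18.5,-23,0],"twist":58.3,"fingers":0},{"dp":[-18.5,-23,0],"twist":58.3,"fingers":0}]'
```

```text
time_s: 6.35
tool_pos: [0.4875, -0.3198, 0.2223]
tool_rot: [-180.0, -0.1, 80.1]
force: [-1.3, 1.1, -0.5]
grip_width: 0.0006
grasp_force: 0.0
```

```bash
python3 -m jog '[{"dp":[0,0,4],"twist":0,"fingers":0},{"dp":[0,0,8],"twist":0,"fingers":0},{"dp":[0,0,11],"twist":0,"fingers":0},{"dp":[0,0,13],"twist":0,"fingers":0},{"dp":[0,0,13],"twist":0,"fingers":0},{"dp":[1,0,13],"twist":0,"fingers":0},{"dp":[2,0,13],"twist":0,"fingers":0},{"dp":[2,0,13],"twist":0,"fingers":0}]'
python3 -m jog '[{"dp":[0.6,0,0],"twist":0,"fingers":0},{"dp":[1.2,0,0],"twist":0,"fingers":0},{"dp":[1.8,0,0],"twist":0,"fingers":0},{"dp":[2.4,0,0],"twist":0,"fingers":0},{"dp":[3,0,0],"twist":0,"fingers":0},{"dp":[3.6,0,0],"twist":0,"fingers":0},{"dp":[4.2,0,0],"twist":0,"fingers":0},{"dp":[4.2,0,0],"twist":0,"fingers":0}]'
python3 - <<'E'
from h import *
i=cam("scene")[0]["pixels"]
cv2.imwrite("pics/c4.png",cv2.resize(i[190:340,130:330],(600,450),interpolation=cv2.INTER_CUBIC))
E
```

```text
time_s: 7.35
tool_pos: [0.4918, -0.3001, 0.0933]
tool_rot: [179.9, -0.1, 80.1]
force: [-0.6, -0.2, 1.3]
grip_width: 0.0005
grasp_force: 0.0
time_s: 8.35
tool_pos: [0.4981, -0.2592, 0.0924]
tool_rot: [-180.0, -0.0, 80.0]
force: [1.0, 0.2, -0.3]
grip_width: 0.001
grasp_force: 0.0
```

View pics/c4.png

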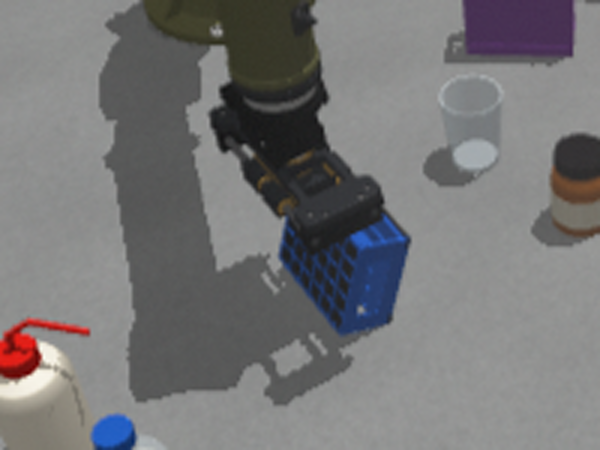

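The blue rack at (345,275) is tilting toward +y with its grid face showing, the right way. I push on another 3 cm, then lift clear.

```bash
python3 -m jog '[{"dp":[0.6,0,0],"twist":0,"fingers":0},{"dp":[1.2,0,0],"twist":0,"fingers":0},{"dp":[1.8,0,0],"twist":0,"fingers":0},{"dp":[2.4,0,0],"twist":0,"fingers":0},{"dp":[3,0,0],"twist":0,"fingers":0},{"dp":[3,0,0],"twist":0,"fingers":0},{"dp":[3,0,0],"twist":0,"fingers":0},{"dp":[3,0,0],"twist":0,"fingers":0}]'
python3 - <<'E'
from h import *
c,R,t=cam("scene");W=cloud(c,R,t);i=c["pixels"]
m=cv2.inRange(cv2.cvtColor(i,cv2.COLOR_BGR2HSV),(105,130,40),(128,255,255))>0
k=np.zeros_like(m);k[225:320,200:300]=1;Q=W[m&k];Q=Q[~np.isnan(Q).any(1)];print(np.percentile(Q,[2,50,90,98],axis=0).round(3))
cv2.imwrite("pics/c5.png",i)
E
```

```text
time_s: 9.4
tool_pos: [0.5031, -0.231, 0.0926]
tool_rot: [180.0, 0.0, 79.9]
force: [-0.6, -0.8, -0.9]
grip_width: 0.0005
grasp_force: 0.0
[[ 0.464 -0.229  0.007]
 [ 0.557 -0.187  0.048]
 [ 0.58  -0.136  0.06 ]
 [ 0.584 -0.119  0.062]]
```

View pics/c5.png

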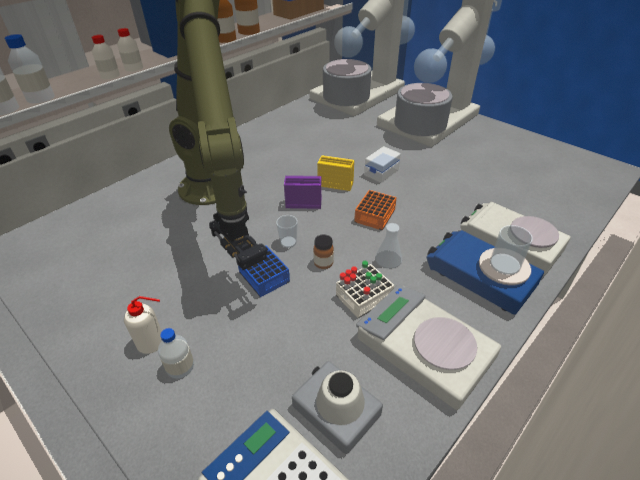

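Both racks, blue (264,271) and orange (376,209), lie flat with their grids up, and the bystanders haven't moved. I lift clear, check the flatness and hand in.

```bash
python3 -m jog '[{"dp":[0,0,-4],"twist":0,"fingers":0},{"dp":[0,0,-8],"twist":0,"fingers":0},{"dp":[0,0,-12],"twist":0,"fingers":0},{"dp":[0,0,-14],"twist":0,"fingers":0},{"dp":[0,0,-14],"twist":0,"fingers":0},{"dp":[0,0,-14],"twist":0,"fingers":0},{"dp":[0,0,-14],"twist":0,"fingers":0},{"dp":[0,0,-14],"twist":0,"fingers":0}]'
python3 - <<'E'
from h import *
c,R,t=cam("scene");W=cloud(c,R,t);i=c["pixels"]
H=cv2.cvtColor(i,cv2.COLOR_BGR2HSV)
for n,lo,hi,b in(("blue",(105,130,40),(128,255,255),(225,320,220,300)),("orange",(4,150,60),(14,255,255),(185,235,345,405))):
    m=cv2.inRange(H,lo,hi)>0;k=np.zeros_like(m);k[b[0]:b[1],b[2]:b[3]]=1
    Q=W[m&k];Q=Q[~np.isnan(Q).any(1)];Q=Q[(Q[:,2]>.048)]
    A=np.c_[Q[:,:2]-Q[:,:2].mean(0),np.ones(len(Q))];s=np.linalg.lstsq(A,Q[:,2],rcond=None)[0];print(n,len(Q),s.round(3),Q[:,:2].mean(0).round(3))
env.sign_off()
E
```

```text
time_s: 10.45
tool_pos: [0.5027, -0.2305, 0.2317]
tool_rot: [-179.9, 0.0, 79.9]
force: [0.6, -0.2, 0.1]
grip_width: 0.0005
grasp_force: 0.0
blue 641 [-0.015  0.02   0.057] [ 0.521 -0.176]
orange 383 [-0.021  0.014  0.058] [0.59  0.281]
the job is handed in; nothing more can be done
```

I tipped both racks onto their runners with the openings up (grids 57–58 mm above the bench, nearly level), lifted the arm clear, saw no bystander moved in the last picture, and handed the job in at about 10.5 s; no verdict was shown.

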